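Refit the original cap of a split bearing

ROBOT

A 7-joint arm with a two-finger parallel gripper is mounted at the origin on the work surface; the furniture and walls round the work are solid. World frame = base frame: x ahead of the robot, y to its left, z up, the work surface at z = 0. Lengths are in m, angles in rad, forces in N, time in s.
With the tool pointing down it reaches from about 0.4 to 0.85 m from the base axis. Payload 10.4 kg.
Tool frame: the origin (TCP) lies midway between the tips of the shut fingers; the grasp point (between the pads) lies 19 mm behind it; z points along the fingers, y is the line along which they close (so a half turn about z gives the same grasp; the last joint's range is limited). The gripper opens to 87 mm and grips with 3 to 60 N. Pads are 19 mm wide; open, the fingers measure 117 mm over their backs; the gripper's body (75 mm by 190 mm) begins 51 mm behind the grasp point.
Start: joints at [1.248, 0.332, -0.065, 1.46, 0.022, 1.35, -0.088], TCP at [0.185, -0.597, 0.223] pointing down, gripper open.
Joint ranges: [-2.6, 2.6], [-0.5, 2.12], [-1.47, 1.34], [0.16, 2.42], [-1.27, 4.41], [0.06, 2.06], [-2.6, 2.6]. Speed limits (rad/s): [2.22, 2.22, 2.79, 2.79, 3.14, 3.14, 3.14].

INTERFACE

Orientations are given as a unit quaternion [x, y, z, w].
In Python, from bench import sensors, eyes, order gives the robot as it stands.
- The arm moves only by the tool arm_command, never from a script. Its argument "steps" is a list of rows, each an object with "rot": the turn, a rotation vector about the world's x, y, z in degrees, a list of three; "slide": the shift along the world's x, y, z in m, a list of three; "grip": the opening, from 0 (shut) to 1 (fully open). A call has exactly 8 rows; each row shifts and turns the commanded pose from where the row before left it; what a row does not reach is not made up. A row lasts 1/8 s, in which the tool goes at most 62.5 mm and 10.7 degrees, less where a joint would pass 70% of its speed; a pose out of reach is approached as far as the arm can. A call with a gripper value outside its range is refused whole. The fingers move at their own pace and stop on an object; "newtons" is the grip in N (left out, the last holds). Time passes only in rows, so rows that do not move let the fingers close, or fill a call up. It gives the time, the measured TCP pose, the force, the opening and the grip force at its end, in the units of the state.
- sensors.read_state(): the state, without advancing time (a new reading comes with each control period).
- eyes.camera(name): name is "side" or "top" or "wrist"; returns a dict with "pixels" (420x560x3 uint8, red, green, blue), "intrinsics" (3x3 intrinsics, pixels), "pose" (4x4, takes a point from camera to world coordinates). Camera axes: x right, y down, z forward; pixel columns grow to the right and rows downward; lengths in m; the calibration is good to about 2 mm. The wrist camera is an equidistant fisheye: a pixel r from the principal point sees the ray r / f radians off the axis. A picture is of the moment at which its call begins. There is no depth.
- order.close_job(): hands the job in; it is judged then, once.
Trained networks look in a picture, given as the dict that the camera call returned (one of the last four; its "shot" number tells which), for a name from the list of things; names that differ only in an ending like _2 or _b are one class to them, and where a whole thing is asked for, a point or a joint stands for the part that bears it (a point fixed in the world has none). Each returns a list of dicts, best first, with "conf" (0 to 1); they miss things now and then, are a little off and sometimes report something else, mostly with a low value. They report only what shows in the picture. A call takes as long as a camera call. They do not tell look-alikes from the thing itself.
- eyes.look_for(name, picture): "bbox" ([left, top, right, bottom] in pixels, round what is visible of it).
The state is a dict: "time": time; "joint_positions": joint angles; "joint_vel": joint speeds; "joint_torque": joint torques, N m; "ee_pos": TCP position; "eef_rot": TCP orientation; "ft_force": force on the tool from outside, world axes, zero at the start; "torque": the same for the moment, N m; "width": finger opening in m; "grip_force": force on a finger pad.
Only numpy, scipy, OpenCV 4.12 (cv2) and the standard library are available. Lean on these libraries where they do the work, as an engineer would, in place of code of your own. Each camera call takes 0.05 s, during which the arm holds its last target. There are 200 camera calls.

TASK

The green split bearing on the bench has its shaft lying in it but lacks its cap. Of the three loose caps, take the one that was bored together with this base, the one with the same painted witness marks, and set it down gently (do not drop it) over the shaft, fully home: both feet flat on the base between its two side lips, square to the shaft and flush with the base's end faces to within a centimetre. Either way round will do; leave the other two caps where they stand.

Things in the scene. Friction and masses are not known exactly. Their poses are not given: they have to be found in the camera images.
- base_seat (a point): Green bearing base, fixed, foot 60 (x) by 184 mm (y). Steel shaft, diameter 38, length 120, lies in it along x. Point: on the shaft axis, mid-base, at the height of the joint face (40 mm up, 56 long in x) on which the cap's feet rest; y across, z up. Side lips at y = +/-59 stand 10 mm above the joint face: 118 mm gap. Two yellow witness stripes on each lip.
- cap_a_rib (a point): Green half-arch cap 50 mm (x, bore axis) by 110 mm (y), 74 tall, 0.45 kg, on two feet; half bore 23 mm radius below. Lifting rib on top, 22 thick (y) by 40 long (x), from 36 to 74 mm up: grip across y. Witness marks on rib and feet: two yellow stripes. Point: mid-rib, 56 mm above the feet's underside; z up. Same either way round.
- cap_b_rib (a point): Green half-arch cap 50 mm (x, bore axis) by 144 mm (y), 74 tall, 0.45 kg, on two feet; half bore 23 mm radius below. Lifting rib on top, 22 thick (y) by 40 long (x), from 36 to 74 mm up: grip across y. Witness marks on rib and feet: three red stripes. Point: mid-rib, 56 mm above the feet's underside; z up. Too wide to go between lips 118 mm apart.
- cap_c_rib (a point): Green half-arch cap 50 mm (x, bore axis) by 110 mm (y), 74 tall, 0.45 kg, on two feet; half bore 15 mm radius below. Lifting rib on top, 22 thick (y) by 40 long (x), from 36 to 74 mm up: grip across y. Witness marks on rib and feet: one white stripe. Point: mid-rib, 56 mm above the feet's underside; z up. Bored too small for a 38 mm shaft.
Mind the look-alikes: they are no part of the job. What is shaped like the part that bears base_seat but orange is not meant.

How it is judged:
By the outcome, as a careful person would: the job done as asked, in the order asked, and still so for the second after the job is handed in, with the robot touching nothing.
It also fails if it takes over 38 s, if anything falls off the work surface, if the arm or the gripper's body presses on something with over 40 N, if the wrist force passes 120 N, or if a joint passes its speed limit or range.

## Working session

There is one attempt and no reset: what is moved stays moved. The work goes in short steps, Python scripts to look and compute and a tool call to move; the robot and the scene stay as the last step left them, time stands still between calls to the robot, and variables do not carry over. Pictures are saved under pics/ and viewed, at most 10 in all, crops included, and the job is handed in when it is done.

Besides the shell and the picture viewer there is one more tool, called after "Emit:" by a JSON object that holds its "name" and its "arguments". arm_command: Moves the arm, as the interface text tells. Its arguments: {"type":"object","properties":{"steps":{"type":"array","items":{"type":"object","properties":{"rot":{"type":"array","items":{"type":"number"}},"slide":{"type":"array","items":{"type":"number"}},"grip":{"type":"number"}}}},"newtons":{"type":"number"}},"required":["steps"]}

```bash
mkdir -p pics
cat > h.py <<'E'
import numpy as np, cv2
from bench import sensors, eyes, order
def save(p,n): cv2.imwrite('pics/'+n, p['pixels'][:,:,::-1])
def ray(p,u,v,fish=False):
    K=np.array(p['intrinsics']);T=np.array(p['pose'])
    a=np.array([(u-K[0,2])/K[0,0],(v-K[1,2])/K[1,1]])
    if fish:
        r=np.hypot(*a); d=np.array([*(a/max(r,1e-9)*np.sin(r)),np.cos(r)])
    else: d=np.array([*a,1])
    return T[:3,3],T[:3,:3]@d
def atz(p,u,v,z,fish=False):
    o,d=ray(p,u,v,fish); return o+d*(z-o[2])/d[2]
def proj(p,X):
    K=np.array(p['intrinsics']);T=np.array(p['pose'])
    c=T[:3,:3].T@(np.asarray(X)-T[:3,3]); return (K@c/c[2])[:2]
E
python3 - <<'E'
from h import *
s=sensors.read_state();print(s['time'],s['ee_pos'],s['eef_rot'],s['width'])
ps=[]
for n in('top','side'):
    p=eyes.camera(n);save(p,n+'0.png');ps.append(p['pixels'][:,:,::-1]);print(n,np.round(p['pose'],3).tolist(),np.round(p['intrinsics'],1).tolist())
    for t in('base_seat','cap_a_rib'):
        for d in eyes.look_for(t,p): print(t,np.round(d['bbox']),round(d['conf'],2))
E
```

```text
0.0 [ 0.18445045 -0.59674986  0.22175369] [ 9.88783663e-01  1.49353118e-01 -1.55774943e-04 -7.00036810e-04] 0.08680301321633957
top [[0.012, -0.982, 0.189, 0.315], [-1.0, -0.015, -0.017, 0.011], [0.019, -0.188, -0.982, 1.064], [0.0, 0.0, 0.0, 1.0]] [[431.1, 0.0, 271.6], [0.0, 431.1, 203.2], [0.0, 0.0, 1.0]]
base_seat [158. 167. 229. 221.] 0.94
base_seat [161. 248. 242. 301.] 0.85
cap_a_rib [341. 185. 385. 208.] 0.72
side [[0.999, 0.025, -0.022, 0.528], [0.031, -0.484, 0.875, -1.118], [0.011, -0.875, -0.484, 0.686], [0.0, 0.0, 0.0, 1.0]] [[523.9, 0.0, 274.5], [0.0, 523.9, 205.8], [0.0, 0.0, 1.0]]
base_seat [200. 171. 239. 212.] 0.95
base_seat [268. 168. 311. 212.] 0.74
cap_a_rib [274. 253. 300. 304.] 0.55
```

View pics/top0.png

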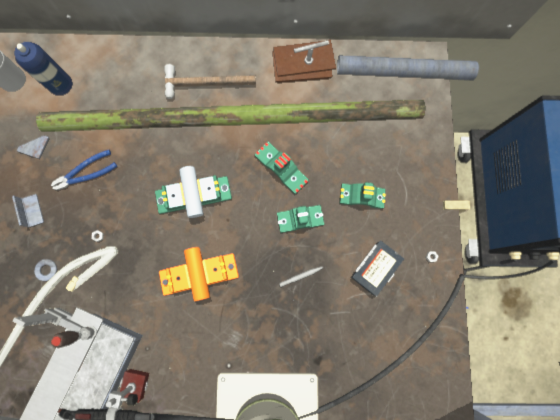

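View pics/side0.png

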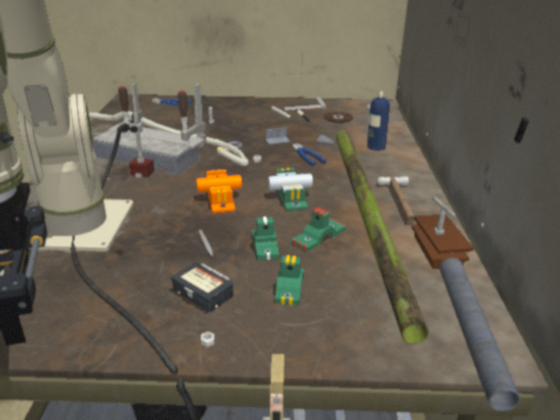

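The top view shows three caps: (363,195) with yellow stripes, (282,166) with red and (302,217) with white. It also shows two bases: green (193,195) and orange (199,273), the look-alike. The cap at (363,195) and the green base fit the description. I'll confirm both in an enlarged crop.

Run:
```python
from h import *
t=eyes.camera('top');s=eyes.camera('side')
a=cv2.resize(t['pixels'][170:220,330:400],None,fx=8,fy=8,interpolation=2)[:,:,::-1]
b=cv2.resize(t['pixels'][160:225,150:237],None,fx=8,fy=8,interpolation=2)[:,:,::-1]
a=cv2.resize(a,(420,300));b=cv2.resize(b,(402,300))[:,:380]
c=cv2.resize(s['pixels'][245:310,265:315][:,:,::-1],(230,299),interpolation=2)
d=cv2.resize(s['pixels'][163:217,255:325][:,:,::-1],(388,299),interpolation=2)
im=np.zeros((600,800,3),np.uint8);im[:300,:420]=a;im[:300,420:]=b;im[300:599,:230]=c;im[300:599,240:628]=d
cv2.imwrite('pics/crop.png',im)
# yellow blobs
for n,p in(('top',t),('side',s)):
    h=cv2.cvtColor(p['pixels'],cv2.COLOR_RGB2HSV);m=cv2.inRange(h,(23,140,120),(34,255,255))
    k,_,st,ce=cv2.connectedComponentsWithStats(m)
    for i in range(1,k):
        if st[i,4]>4: print(n,st[i].tolist(),ce[i].round(1))
for z in(.04,.05,.056,.074): print(z,atz(t,363,195,z),atz(t,193,195,z))
```

```text
top [215, 181, 3, 3, 8] [216.1 182.1]
top [364, 186, 10, 4, 22] [368.4 187.4]
top [216, 188, 3, 2, 6] [217.  188.5]
top [363, 191, 10, 4, 22] [367.4 192.3]
top [162, 192, 4, 3, 8] [163.6 192.8]
top [340, 195, 3, 2, 6] [341.  195.5]
top [163, 198, 4, 3, 8] [164.9 199.4]
top [190, 248, 12, 50, 208] [195.6 271.8]
top [205, 255, 32, 28, 498] [219.6 268.1]
top [160, 265, 29, 29, 427] [175.1 278.7]
side [287, 168, 3, 2, 5] [287.8 168.4]
side [297, 189, 3, 10, 27] [298.  193.7]
side [291, 190, 3, 9, 24] [292.  194.5]
side [286, 256, 4, 8, 28] [287.3 259.2]
side [291, 256, 5, 9, 32] [293.1 259.7]
side [281, 297, 4, 7, 25] [282.4 300.1]
side [289, 298, 4, 7, 25] [290.5 300.9]
0.04 [ 0.53518871 -0.22891048  0.04      ] [0.52875294 0.18422956 0.04      ]
0.05 [ 0.53303542 -0.22656827  0.05      ] [0.52666249 0.1825384  0.05      ]
0.056 [ 0.53174345 -0.22516295  0.056     ] [0.52540821 0.1815237  0.056     ]
0.074 [ 0.52786754 -0.22094698  0.074     ] [0.5216454  0.17847962 0.074     ]
```

View pics/crop.png

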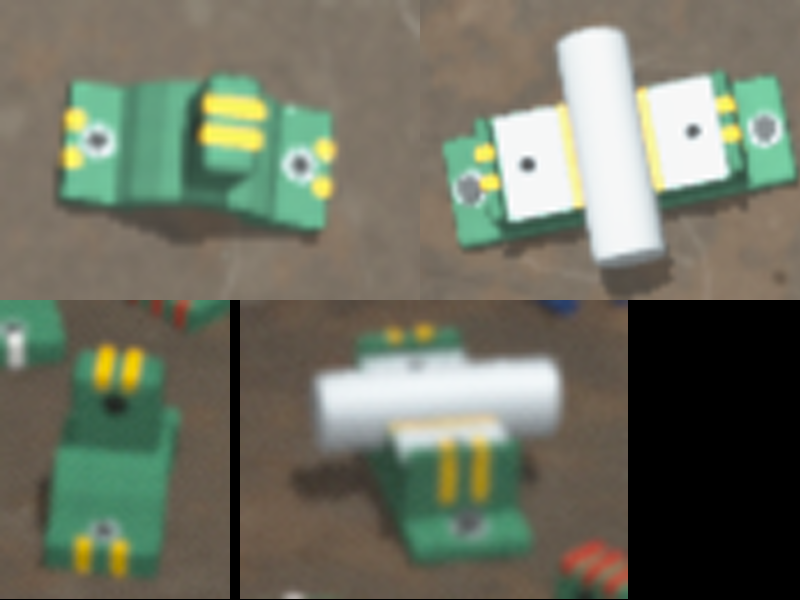

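The crop confirms it: the cap at (363,195) carries two yellow stripes on its rib and feet, and the green base at (193,195) has two yellow stripes on each lip.

Run:
```python
from h import *
t=eyes.camera('top');s=eyes.camera('side')
def yaw(a,b): d=a-b; return np.degrees(np.arctan2(-d[0],d[1]))  # y-axis direction yaw
print('rib',atz(t,367.9,189.9,.074))
f1,f2=[atz(t,*q,.02) for q in((346.2,193.3),(380,197.2))]
print('cap feet mid',(f1+f2)/2,'sep',np.linalg.norm(f1-f2),yaw(f1,f2))
l1,l2=atz(t,164.2,196.1,.05),atz(t,216.5,185.3,.05);print('base',(l1+l2)/2,np.linalg.norm(l1-l2),yaw(l1,l2))
j1,j2=atz(t,173.4,195.8,.04),atz(t,209.1,188.4,.04);print('base j',(j1+j2)/2,np.linalg.norm(j1-j2),yaw(j1,j2))
def tri(a,b):
    o1,d1=ray(t,*a);o2,d2=ray(s,*b);A=np.array([d1,-d2]).T;k=np.linalg.lstsq(A,o2-o1,rcond=None)[0]
    p,q=o1+k[0]*d1,o2+k[1]*d2;return (p+q)/2,np.linalg.norm(p-q)
print('rib tri',tri((367.9,189.9),(290.2,259.4)))
from scipy.spatial.transform import Rotation as R
st=sensors.read_state();M=R.from_quat(st['eef_rot']).as_matrix();print(M.round(3))
w=eyes.camera('wrist');print(np.round(w['pose'],3).tolist())
```

```text
rib [ 0.54037551 -0.23293014  0.074     ]
cap feet mid [ 0.53886408 -0.23382204  0.02      ] sep 0.08454120833270705 -5.8383269531829205
base [0.53715831 0.18913836 0.05      ] 0.12709481413763093 12.960853319320895
base j [0.53588788 0.18867871 0.04      ] 0.08757837892036263 12.993007948045669
rib tri (array([ 0.54007507, -0.23335133,  0.0724803 ]), np.float64(0.0012712694245605376))
[[ 0.955  0.295  0.   ]
 [ 0.295 -0.955 -0.   ]
 [-0.     0.    -1.   ]]
[[0.295, -0.912, -0.284, 0.262], [-0.955, -0.281, -0.089, -0.573], [0.001, 0.298, -0.955, 0.384], [0.0, 0.0, 0.0, 1.0]]
```

Emit:
{"name": "arm_command", "arguments": {"steps": [{"slide": [0.042, 0.043, 0], "rot": [0, 0, -2.9], "grip": 1}, {"slide": [0.042, 0.043, 0], "rot": [0, 0, -2.9], "grip": 1}, {"slide": [0.042, 0.043, 0], "rot": [0, 0, -2.9], "grip": 1}, {"slide": [0.042, 0.043, 0], "rot": [0, 0, -2.9], "grip": 1}, {"slide": [0.042, 0.043, 0], "rot": [0, 0, -2.9], "grip": 1}, {"slide": [0.042, 0.043, 0], "rot": [0, 0, -2.9], "grip": 1}, {"slide": [0.042, 0.043, 0], "rot": [0, 0, -2.9], "grip": 1}, {"slide": [0.042, 0.043, 0], "rot": [0, 0, -2.7], "grip": 1}]}}

```text
time: 1.55
ee_pos: [0.5218, -0.2517, 0.2229]
eef_rot: [0.999, -0.052, 0.0, 0.0]
ft_force: [0.5, -0.0, -0.2]
width: 0.0868
grip_force: 0.0
```

Emit:
{"name": "arm_command", "arguments": {"steps": [{"slide": [0.009, 0.009, -0.03], "grip": 1}, {"slide": [0.009, 0.0095, -0.03], "grip": 1}, {"slide": [0, 0, -0.02], "grip": 1}, {"grip": 1}, {"grip": 1}, {"grip": 1}, {"grip": 1}, {"grip": 1}]}}

```text
schema error: expected keys rot, slide, grip
```

Run:
```python
from h import *
p=eyes.camera('wrist');save(p,'w1.png');print(sensors.read_state()['ee_pos'])
h=cv2.cvtColor(p['pixels'],cv2.COLOR_RGB2HSV);m=cv2.inRange(h,(23,140,120),(34,255,255))
k,_,st,ce=cv2.connectedComponentsWithStats(m)
for i in range(1,k):
    if st[i,4]>8: print(st[i].tolist(),ce[i].round(1),atz(p,*ce[i],.074,True).round(4))
```

```text
[ 0.52707541 -0.2430735   0.22271238]
[217, 161, 5, 5, 25] [219. 163.] [ 0.5607 -0.195   0.074 ]
[307, 161, 5, 5, 25] [309. 163.] [ 0.5511 -0.2819  0.074 ]
[250, 171, 23, 7, 120] [260.5 174. ] [ 0.5452 -0.2341  0.074 ]
[217, 174, 6, 5, 26] [219.7 176. ] [ 0.5477 -0.1938  0.074 ]
[307, 174, 5, 5, 22] [309.  176.3] [ 0.5381 -0.2807  0.074 ]
[250, 183, 23, 7, 119] [261.  186.1] [ 0.5332 -0.2331  0.074 ]
[18, 191, 4, 5, 11] [ 19.2 192.9] [0.5638 0.0771 0.074 ]
[7, 195, 4, 5, 12] [  8.7 197.2] [0.561  0.1012 0.074 ]
[11, 203, 10, 7, 24] [ 14.9 206.2] [0.5478 0.0928 0.074 ]
```

View pics/w1.png

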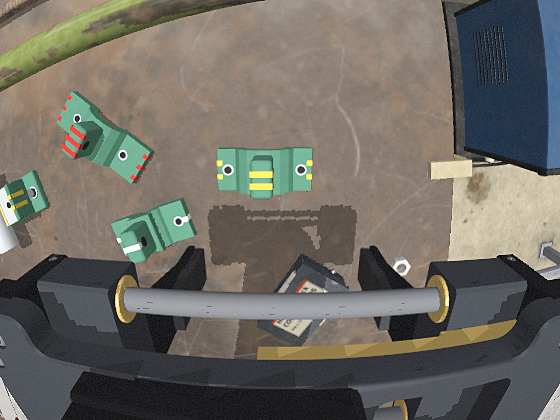

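The wrist view shows the yellow-striped cap's rib at (261,180), which puts it at about (0.539,-0.2335) with yaw -6°. That agrees with the top view.

Emit:
{"name": "arm_command", "arguments": {"steps": [{"slide": [0.009, 0.009, -0.03], "rot": [0, 0, 0], "grip": 1}, {"slide": [0.009, 0.01, -0.03], "rot": [0, 0, 0], "grip": 1}, {"slide": [0, 0, -0.02], "rot": [0, 0, 0], "grip": 1}, {"slide": [0, 0, 0], "rot": [0, 0, 0], "grip": 1}, {"slide": [0, 0, 0], "rot": [0, 0, 0], "grip": 1}, {"slide": [0, 0, 0], "rot": [0, 0, 0], "grip": 1}, {"slide": [0, 0, 0], "rot": [0, 0, 0], "grip": 1}, {"slide": [0, 0, 0], "rot": [0, 0, 0], "grip": 1}]}}

```text
time: 2.6
ee_pos: [0.5387, -0.2342, 0.1429]
eef_rot: [0.999, -0.051, 0.0, 0.0]
ft_force: [-0.5, -0.1, 0.6]
width: 0.0873
grip_force: 0.0
```

Run:
```python
from h import *
p=eyes.camera('wrist');s=sensors.read_state();print(s['time'],s['ee_pos'],s['eef_rot'])
h=cv2.cvtColor(p['pixels'],cv2.COLOR_RGB2HSV);m=cv2.inRange(h,(23,140,120),(34,255,255))
k,_,st,ce=cv2.connectedComponentsWithStats(m)
for i in range(1,k):
    if st[i,4]>20: print(st[i].tolist(),ce[i].round(1),atz(p,*ce[i],.074,True).round(4))
```

```text
2.65 [ 0.53864912 -0.23421344  0.14279642] [ 9.98706857e-01 -5.08387393e-02  1.46635524e-04  1.21524231e-04]
[221, 189, 7, 6, 35] [224.1 191.8] [ 0.5666 -0.1949  0.074 ]
[333, 190, 7, 6, 37] [336.4 192.5] [ 0.5576 -0.2771  0.074 ]
[222, 205, 7, 7, 38] [224.7 208.4] [ 0.5539 -0.1934  0.074 ]
[333, 206, 6, 6, 31] [335.6 208.9] [ 0.5451 -0.2758  0.074 ]
[265, 210, 30, 9, 213] [279.8 214.1] [ 0.5453 -0.2339  0.074 ]
[265, 224, 30, 10, 197] [280.  229.2] [ 0.5334 -0.2328  0.074 ]
```

Emit:
{"name": "arm_command", "arguments": {"steps": [{"slide": [0.001, 0.001, -0.03], "rot": [0, 0, 0], "grip": 1}, {"slide": [0, 0, -0.03], "rot": [0, 0, 0], "grip": 1}, {"slide": [0, 0, -0.025], "rot": [0, 0, 0], "grip": 1}, {"slide": [0, 0, -0.016], "rot": [0, 0, 0], "grip": 1}, {"slide": [0, 0, 0], "rot": [0, 0, 0], "grip": 1}, {"slide": [0, 0, 0], "rot": [0, 0, 0], "grip": 0.3}, {"slide": [0, 0, 0], "rot": [0, 0, 0], "grip": 0}, {"slide": [0, 0, 0], "rot": [0, 0, 0], "grip": 0}], "newtons": 35}}

```text
time: 3.65
ee_pos: [0.54, -0.2333, 0.0423]
eef_rot: [0.999, -0.051, 0.0, 0.0]
ft_force: [0.1, 1.1, 0.7]
width: 0.0647
grip_force: 0.0
```

Emit:
{"name": "arm_command", "arguments": {"steps": [{"slide": [0, 0, 0], "rot": [0, 0, 0], "grip": 0}, {"slide": [0, 0, 0], "rot": [0, 0, 0], "grip": 0}, {"slide": [0, 0, 0], "rot": [0, 0, 0], "grip": 0}, {"slide": [0, 0, 0], "rot": [0, 0, 0], "grip": 0}, {"slide": [0, 0, 0], "rot": [0, 0, 0], "grip": 0}, {"slide": [0, 0, 0], "rot": [0, 0, 0], "grip": 0}, {"slide": [0, 0, 0], "rot": [0, 0, 0], "grip": 0}, {"slide": [0, 0, 0.01], "rot": [0, 0, 0], "grip": 0}]}}

```text
time: 4.65
ee_pos: [0.5385, -0.2327, 0.0507]
eef_rot: [0.999, -0.051, -0.001, -0.0]
ft_force: [-0.1, -0.4, -5.1]
width: 0.0217
grip_force: 35.0
```

Emit:
{"name": "arm_command", "arguments": {"steps": [{"slide": [0, 0, 0.03], "rot": [0, 0, 0], "grip": 0}, {"slide": [0, 0, 0.05], "rot": [0, 0, 0], "grip": 0}, {"slide": [0, 0.02, 0.05], "rot": [0, 0, 1], "grip": 0}, {"slide": [0, 0.045, 0.02], "rot": [0, 0, 2], "grip": 0}, {"slide": [0, 0.05, 0], "rot": [0, 0, 2], "grip": 0}, {"slide": [0, 0.05, 0], "rot": [0, 0, 2], "grip": 0}, {"slide": [0, 0.05, 0], "rot": [0, 0, 2], "grip": 0}, {"slide": [0, 0.05, 0], "rot": [0, 0, 2], "grip": 0}]}}

```text
time: 5.65
ee_pos: [0.539, 0.0333, 0.2018]
eef_rot: [0.999, 0.046, -0.0, 0.0]
ft_force: [0.4, -0.1, -6.0]
width: 0.0217
grip_force: 35.0
```

Emit:
{"name": "arm_command", "arguments": {"steps": [{"slide": [0, 0.05, 0], "rot": [0, 0, 2], "grip": 0}, {"slide": [0, 0.04, 0], "rot": [0, 0, 2], "grip": 0}, {"slide": [0, 0.03, 0], "rot": [0, 0, 2], "grip": 0}, {"slide": [0, 0.02, 0], "rot": [0, 0, 1.5], "grip": 0}, {"slide": [0, 0.01, 0], "rot": [0, 0, 0.5], "grip": 0}, {"slide": [0, 0, 0], "rot": [0, 0, 0], "grip": 0}, {"slide": [0, 0, 0], "rot": [0, 0, 0], "grip": 0}, {"slide": [0, 0, 0], "rot": [0, 0, 0], "grip": 0}]}}

```text
time: 6.65
ee_pos: [0.5399, 0.1807, 0.2016]
eef_rot: [0.993, 0.114, 0.0, 0.0]
ft_force: [0.6, 0.3, -5.6]
width: 0.0218
grip_force: 35.0
```

Run:
```python
from h import *
p=eyes.camera('wrist');save(p,'w2.png');s=sensors.read_state();print(s['time'],s['ee_pos'],s['eef_rot'],s['width'],s['ft_force'])
h=cv2.cvtColor(p['pixels'],cv2.COLOR_RGB2HSV);m=cv2.inRange(h,(23,140,120),(34,255,255))
k,_,st,ce=cv2.connectedComponentsWithStats(m)
for i in range(1,k):
    if st[i,4]>8: print(st[i].tolist(),ce[i].round(1),atz(p,*ce[i],.05,True).round(4))
```

```text
6.7 [0.53981827 0.18093901 0.20161035] [9.93478827e-01 1.14016520e-01 3.71635958e-05 2.29795746e-04] 0.021627957899961817 [-0.65931239  0.64873818 -4.63212421]
[204, 185, 10, 7, 48] [208.5 188. ] [0.5302 0.2536 0.05  ]
[330, 186, 9, 6, 49] [333.6 188.4] [0.5578 0.1315 0.05  ]
[196, 228, 10, 9, 70] [199.9 232.1] [0.481  0.2551 0.05  ]
[359, 228, 10, 9, 73] [363.3 232.4] [0.5194 0.0873 0.05  ]
[198, 251, 10, 8, 68] [202.4 254.5] [0.4558 0.2489 0.05  ]
[357, 251, 9, 9, 68] [361.  255.4] [0.4934 0.0814 0.05  ]
[258, 276, 49, 15, 568] [282.1 284.2] [0.4406 0.157  0.05  ]
[302, 341, 6, 3, 18] [304.5 342. ] [0.3643 0.1108 0.05  ]
```

View pics/w2.png

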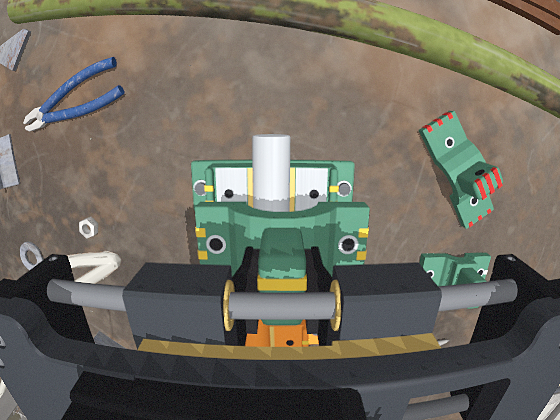

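The wrist view shows the cap held square above the green base. The base lip stripes are at (208,188) and (334,188), so the base centre is about 10 mm to the left in tool y. I'll correct for that and lower partway.

Emit:
{"name": "arm_command", "arguments": {"steps": [{"slide": [-0.0025, 0.0095, -0.02], "rot": [0, 0, 0], "grip": 0}, {"slide": [0, 0, -0.03], "rot": [0, 0, 0], "grip": 0}, {"slide": [0, 0, -0.01], "rot": [0, 0, 0], "grip": 0}, {"slide": [0, 0, 0], "rot": [0, 0, 0], "grip": 0}, {"slide": [0, 0, 0], "rot": [0, 0, 0], "grip": 0}, {"slide": [0, 0, 0], "rot": [0, 0, 0], "grip": 0}, {"slide": [0, 0, 0], "rot": [0, 0, 0], "grip": 0}, {"slide": [0, 0, 0], "rot": [0, 0, 0], "grip": 0}]}}

```text
time: 7.7
ee_pos: [0.5372, 0.1914, 0.1418]
eef_rot: [0.993, 0.115, 0.0, 0.0]
ft_force: [1.1, 0.3, -4.9]
width: 0.0215
grip_force: 35.0
```

Run:
```python
from h import *
p=eyes.camera('wrist');save(p,'w3.png');s=sensors.read_state();print(s['time'],s['ee_pos'],s['eef_rot'],s['width'],s['ft_force'])
h=cv2.cvtColor(p['pixels'],cv2.COLOR_RGB2HSV);m=cv2.inRange(h,(23,140,120),(34,255,255))
k,_,st,ce=cv2.connectedComponentsWithStats(m)
for i in range(1,k):
    if st[i,4]>8: print(st[i].tolist(),ce[i].round(1),atz(p,*ce[i],.05,True).round(4))
t=eyes.camera('side');cv2.imwrite('pics/s3.png',cv2.resize(t['pixels'][90:240,200:380][:,:,::-1],None,fx=4,fy=4,interpolation=2))
```

```text
7.75 [0.5371695  0.19134427 0.14174686] [9.93399637e-01 1.14704564e-01 1.40042462e-04 6.33919123e-05] 0.02162674264509519 [ 1.11748738  0.57764371 -4.49634746]
[195, 228, 11, 9, 74] [200.1 232.3] [0.5046 0.255  0.05  ]
[359, 228, 10, 9, 72] [363.5 232.5] [0.536  0.1193 0.05  ]
[198, 251, 10, 8, 67] [202.2 254.4] [0.4843 0.2502 0.05  ]
[357, 251, 9, 9, 69] [361.  255.3] [0.515  0.1146 0.05  ]
[258, 276, 49, 15, 586] [281.8 284.3] [0.472  0.1759 0.05  ]
```

View pics/w3.png

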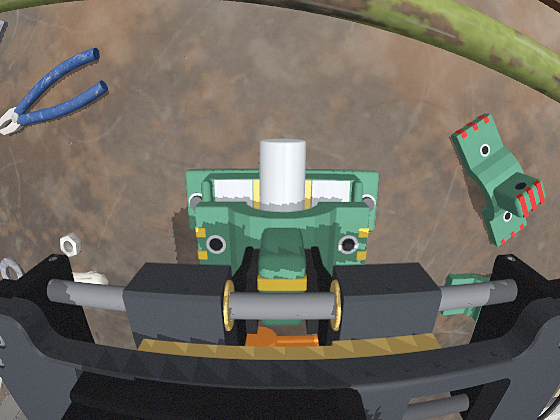

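The shaft (centre u≈282) and lips (187 to 380, centre 283) line up with the cap (centre 282), so I'll lower it.

Emit:
{"name": "arm_command", "arguments": {"steps": [{"slide": [0, 0, -0.02], "rot": [0, 0, 0], "grip": 0}, {"slide": [0, 0, -0.015], "rot": [0, 0, 0], "grip": 0}, {"slide": [0, 0, -0.01], "rot": [0, 0, 0], "grip": 0}, {"slide": [0, 0, -0.005], "rot": [0, 0, 0], "grip": 0}, {"slide": [0, 0, -0.003], "rot": [0, 0, 0], "grip": 0}, {"slide": [0, 0, -0.002], "rot": [0, 0, 0], "grip": 0}, {"slide": [0, 0, 0], "rot": [0, 0, 0], "grip": 0}, {"slide": [0, 0, 0], "rot": [0, 0, 0], "grip": 0}]}}

```text
time: 8.8
ee_pos: [0.5373, 0.1914, 0.0869]
eef_rot: [0.993, 0.115, 0.0, -0.0]
ft_force: [0.4, 0.3, -4.9]
width: 0.0217
grip_force: 35.0
```

Emit:
{"name": "arm_command", "arguments": {"steps": [{"slide": [0, 0, -0.001], "rot": [0, 0, 0], "grip": 0}, {"slide": [0, 0, -0.001], "rot": [0, 0, 0], "grip": 0}, {"slide": [0, 0, -0.001], "rot": [0, 0, 0], "grip": 0}, {"slide": [0, 0, -0.001], "rot": [0, 0, 0], "grip": 0}, {"slide": [0, 0, 0], "rot": [0, 0, 0], "grip": 0}, {"slide": [0, 0, 0], "rot": [0, 0, 0], "grip": 0}, {"slide": [0, 0, 0], "rot": [0, 0, 0], "grip": 0}, {"slide": [0, 0, 0], "rot": [0, 0, 0], "grip": 0}]}}

```text
time: 9.8
ee_pos: [0.5371, 0.1914, 0.0826]
eef_rot: [0.993, 0.115, 0.0, 0.0]
ft_force: [0.0, -0.5, -5.7]
width: 0.0218
grip_force: 35.0
```

Emit:
{"name": "arm_command", "arguments": {"steps": [{"slide": [0, 0, -0.0005], "rot": [0, 0, 0], "grip": 0}, {"slide": [0, 0, -0.0005], "rot": [0, 0, 0], "grip": 0}, {"slide": [0, 0, -0.0005], "rot": [0, 0, 0], "grip": 0}, {"slide": [0, 0, -0.0005], "rot": [0, 0, 0], "grip": 0}, {"slide": [0, 0, 0], "rot": [0, 0, 0], "grip": 0}, {"slide": [0, 0, 0], "rot": [0, 0, 0], "grip": 0}, {"slide": [0, 0, 0], "rot": [0, 0, 0], "grip": 0}, {"slide": [0, 0, 0], "rot": [0, 0, 0], "grip": 0}]}}

```text
time: 10.8
ee_pos: [0.5372, 0.1913, 0.0815]
eef_rot: [0.993, 0.115, 0.0, 0.0]
ft_force: [-4.2, -2.3, 7.4]
width: 0.022
grip_force: 35.0
```

Contact came at the expected height, with the wrist force changing from about -5 to +7 N. I'll release and retreat straight up.

Emit:
{"name": "arm_command", "arguments": {"steps": [{"slide": [0, 0, 0], "rot": [0, 0, 0], "grip": 0.35}, {"slide": [0, 0, 0], "rot": [0, 0, 0], "grip": 0.6}, {"slide": [0, 0, 0], "rot": [0, 0, 0], "grip": 0.8}, {"slide": [0, 0, 0], "rot": [0, 0, 0], "grip": 0.8}, {"slide": [0, 0, 0], "rot": [0, 0, 0], "grip": 0.8}, {"slide": [0, 0, 0.02], "rot": [0, 0, 0], "grip": 0.8}, {"slide": [0, 0, 0.03], "rot": [0, 0, 0], "grip": 0.8}, {"slide": [0, 0, 0.04], "rot": [0, 0, 0], "grip": 0.8}]}}

```text
time: 11.8
ee_pos: [0.5368, 0.1914, 0.1724]
eef_rot: [0.993, 0.115, -0.0, -0.0]
ft_force: [0.8, 0.9, -0.4]
width: 0.0692
grip_force: 0.0
```

Emit:
{"name": "arm_command", "arguments": {"steps": [{"slide": [-0.01, 0, 0.05], "rot": [0, 0, 0], "grip": 0.8}, {"slide": [-0.03, 0, 0.05], "rot": [0, 0, 0], "grip": 0.8}, {"slide": [-0.04, 0, 0.03], "rot": [0, 0, 0], "grip": 0.8}, {"slide": [0, -0.05, 0], "rot": [0, 0, 0], "grip": 0.8}, {"slide": [0, -0.05, 0], "rot": [0, 0, 0], "grip": 0.8}, {"slide": [0, -0.05, 0], "rot": [0, 0, 0], "grip": 0.8}, {"slide": [0, -0.05, 0], "rot": [0, 0, 0], "grip": 0.8}, {"slide": [0, 0, 0], "rot": [0, 0, 0], "grip": 0.8}]}}

```text
time: 12.8
ee_pos: [0.4569, -0.0122, 0.3018]
eef_rot: [0.994, 0.112, 0.001, 0.0]
ft_force: [0.2, 1.0, 0.2]
width: 0.0698
grip_force: 0.0
```

Run:
```python
from h import *
t=eyes.camera('top');s=eyes.camera('side')
im=np.zeros((400,800,3),np.uint8)
im[:,:400]=cv2.resize(t['pixels'][155:235,155:235][:,:,::-1],(400,400),interpolation=2)
im[:,400:]=cv2.resize(s['pixels'][140:220,250:330][:,:,::-1],(400,400),interpolation=2)
cv2.imwrite('pics/f.png',im)
h=cv2.cvtColor(t['pixels'],cv2.COLOR_RGB2HSV);m=cv2.inRange(h,(23,140,120),(34,255,255))
k,_,st,ce=cv2.connectedComponentsWithStats(m)
for i in range(1,k):
    if st[i,4]>4 and ce[i][1]<240: print(st[i].tolist(),ce[i].round(1),atz(t,*ce[i],.114).round(4))
```

```text
[180, 180, 11, 4, 30] [185.3 181.6] [0.5438 0.1905 0.114 ]
[215, 181, 3, 3, 6] [215.8 182.2] [0.5437 0.1216 0.114 ]
[181, 185, 11, 4, 29] [186.4 186.7] [0.5323 0.1875 0.114 ]
[162, 192, 4, 3, 8] [163.6 192.8] [0.5174 0.2377 0.114 ]
[168, 197, 2, 3, 5] [168.4 197.8] [0.506  0.2263 0.114 ]
[163, 198, 4, 3, 9] [164.9 199.1] [0.5029 0.234  0.114 ]
```

View pics/f.png

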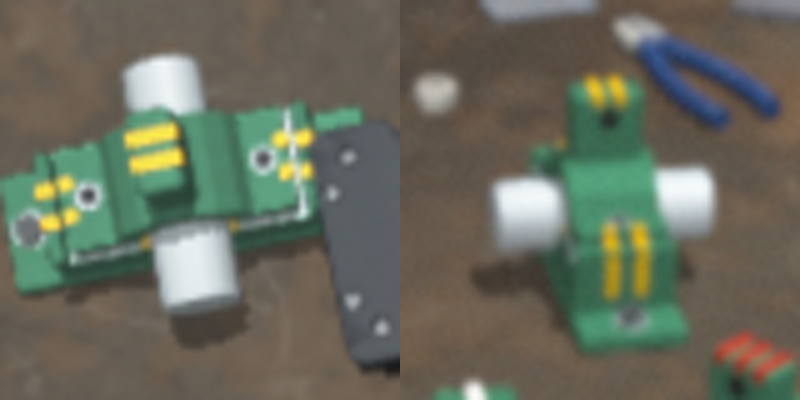

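The cap is seated between the lips, with its witness stripes in line with the base's and the feet level with the joint face. I'll hand it in.

```bash
python3 -c "
from bench import order
print(order.close_job())"
```

```text
the job is handed in; nothing more can be done
None
```

The cap with the two yellow stripes is seated fully home over the shaft on the green base, the other two caps were left untouched, and the job is handed in after about 13 s of robot time.

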